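Hold the rye roll up in the tongs for dusting

ROBOT

A 6-joint arm with a two-finger parallel gripper is mounted at the origin on the work surface. World frame = base frame: x ahead of the robot, y to its left, z up, the work surface at z = 0. Lengths are in m, angles in rad, forces in N, time in s.
With the tool pointing down it reaches from about 0.375 to 0.9 m from the base axis. Payload 3.1 kg.
Tool frame: the origin (TCP) lies at the very end of the fingers, on their centre line; the grasp point (between the pads) lies 19 mm behind it; z points along the fingers, y is the direction in which the jaws open and shut (so a half turn about z gives the same grasp; the last joint's range is limited). The gripper opens to 87 mm and grips with 3 to 60 N. Pads are 19 mm wide; open, the fingers measure 117 mm over their backs; the gripper's body (75 mm by 190 mm) begins 51 mm behind the grasp point.
Start: joints at [1.085, 0.527, 1.433, -0, 1.181, -0.178], TCP at [0.189, 0.596, 0.223] pointing down, gripper open.
Joint ranges: [-3.08, 3.08], [-0.75, 2.2], [0.22, 2.44], [-1.43, 4.57], [0, 2.65], [-2.85, 2.85]. Speed limits (rad/s): [2.79, 2.79, 3.14, 3.14, 3.14, 3.14].

INTERFACE

Orientations are given as a rotation vector (axis times angle).
In Python, from station import * gives the robot as it stands.
- The arm moves only by the shell command python3 -m jog 'ROWS' [FORCE]. ROWS is JSON, a list of rows, each an object of numbers: "dx", "dy", "dz": the shift along the world's x, y, z in cm; "rx", "ry", "rz": the turn, a rotation vector about the world's x, y, z in degrees; "grip": the closure in counts, from 0 (fully open) to 255 (shut). A call has 1 to 10 rows; each row is the pose to reach, as a shift and turn from the pose commanded when the call began; what a row does not reach only later rows make up. A row lasts 1/8 s, in which the tool goes at most 62.5 mm and 10.7 degrees, less where a joint would pass 70% of its speed; a pose out of reach is approached as far as the arm can. A call with a gripper value outside its range is refused whole. The fingers move at their own pace and stop on an object; FORCE is the grip in N (left out, the last holds). Time passes only in rows, so rows that repeat a pose let the fingers close. It gives the time, the measured TCP pose, the force and the opening at its end, in the units of the state.
- observe(): the state, without advancing time (a new reading comes with each control period).
- camera(name): name is "side" or "top"; returns a dict with "pixels" (480x640x3 uint8, red, green, blue), "fx", "fy", "cx", "cy" (pixels), "rvec" (rotation vector, rad) and "tvec" (3), from world to camera coordinates, as OpenCV has them. Camera axes: x right, y down, z forward; pixel columns grow to the right and rows downward; lengths in m; the calibration is good to about 2 mm. A picture is of the moment at which its call begins. There is no depth.
- sign_off(): hands the job in, once; it reports no verdict.
The state is a dict: "time_s": time; "joint_pos": joint angles; "joint_vel": joint speeds; "effort": joint torques, N m; "tool_pos": TCP position; "eef_rot": TCP orientation; "wrist_force": force on the tool from outside, world axes, zero at the start; "moment": the same for the moment, N m; "opening": finger opening in m.
Only numpy, scipy, OpenCV 4.12 (cv2) and the standard library are available. Lean on these libraries where they do the work, as an engineer would, in place of code of your own. Each camera call takes 0.05 s, during which the arm holds its last target. There are 200 camera calls.

TASK

Bread here is handled only with tongs: pick up the kitchen tongs from their black rest, close them on the dark rye roll on the wooden board, and lift it out without disturbing the two other rolls and without touching the bread with the robot itself. Carry it over the middle of the white plate and hold it there in the closed tongs, about 15 cm above the table, so that a colleague can dust it with sugar: the program finishes while still holding it up, with nothing put down or let go, and the plate stays where it is.

Things in the scene. Friction and masses are not known exactly. Their poses are not given: they have to be found in the camera images.
- tongs_grip (a point): Kitchen tongs, steel strips 22 mm high on edge, lying level on the rest, arms opening sideways. Point midway between the red grip patches (40 mm long, outside of each arm), half-way up, 29 mm above the table at the start. x runs along the tongs to the jaws, z up. The open patches are 59 mm wide over the outsides: grip them from above, closing along y; only the table is below them.
- tongs_mouth (a point): Middle of the open jaws, half-way up the strips, 125 mm ahead of tongs_grip along its x (both points ride on the right arm): the roll's centre should be here when the tongs close. Open jaws: 93 mm apart inside here, 100 mm outside; their black ends are shallow hollows 44 mm long that fit round a roll. With the patches 55 mm apart, 84 mm is free here.
- tongs_hinge (a point): The tongs' sprung hinge, 100 mm behind tongs_grip (the tongs end 9 mm behind it). Tongs: 140 g. The spring holds the arms open: it takes 7 N on each patch to start closing, 10 N when closed on a roll. Close the gripper to about 55 mm to carry the tongs still open; to grip a roll command 35 mm or less with 20 N or more: it stops at about 40 mm.
- tongs_jaw (a joint): Angle between the tongs' arms in rad: 0 fully open (sprung there), about 0.17 closed on a roll, 0.26 fully shut.
- tong_rest: Fixed black rest, two bars 18 mm high and 110 mm wide at 60 mm behind and 70 mm ahead of its origin (along its x), a low spine between; origin on the table under tongs_grip at the start.
- board: Fixed wooden board 120 x 300 x 20 mm high carrying three rolls in a row along its long (y) side, about 110 mm apart, in any order. Origin at the centre of its underside on the table; x points along its short side, away from the robot.
- rye_roll_center (a point): The dark brown rye roll with a white cross on top: 54 mm in diameter, 38 mm high, sides upright from 7 to 23 mm above its underside, about 40 g. This point is its centre, half-way up (39 mm above the table on the board).
- wheat_roll_center (a point): The pale cream roll, same size, not to be moved. Centre, half-way up.
- seed_roll_center (a point): The golden brown roll with pale seeds, same size, not to be moved. Centre, half-way up.
- plate: Loose white plate, 180 mm in diameter, 16 mm high, on the table at the other side of the board from the tongs. Origin at the centre of its underside.
Not all that is in view belongs to the job. What is shaped like the part that bears rye_roll_center but green, red or turquoise is not meant.

How it is judged:
By the outcome, as a careful person would: the job done as asked, in the order asked, and still so for the second after the job is handed in, while the arm keeps its last pose, push and grip.
It also fails if it takes over 45 s, if anything falls off the work surface, if the arm or the gripper's body presses on something with over 40 N, if the wrist force passes 120 N, or if a joint passes its speed limit or range.

## Working session

There is one attempt and no reset: what is moved stays moved. The work goes in short steps, Python scripts to look and compute and a shell command to move; the robot and the scene stay as the last step left them, time stands still between calls to the robot, and variables do not carry over. Pictures are saved under pics/ and viewed, about 8 in all and at most 12, crops included, and the job is handed in when it is done.

```bash
mkdir -p pics; ls; python3 - <<'E'
from station import *
import cv2
print(observe())
for n in("top","side"):
    c=camera(n); cv2.imwrite(f"pics/{n}0.png",c["pixels"][:,:,::-1]); print(n,{k:v for k,v in c.items() if k!="pixels"})
E
```

```text
pics
{'time_s': 0.0, 'joint_pos': array([ 1.08548635e+00,  5.28490548e-01,  1.43391441e+00, -2.79171102e-05,
        1.18140663e+00, -1.78480380e-01]), 'joint_vel': array([-3.55668630e-06,  4.25433440e-04, -1.14052299e-03, -6.88977046e-04,
        1.65666848e-03,  1.25686461e-03]), 'effort': array([ 4.46179674e-04, -4.40027583e+01, -1.76594174e+01,  6.33835117e-02,
        5.81221946e-02, -1.61950893e-04]), 'tool_pos': array([0.18838776, 0.59514938, 0.22155282]), 'eef_rot': array([-0.47995491, -3.10400512,  0.00330775]), 'wrist_force': array([0.88180568, 0.16668819, 0.75036338]), 'moment': array([0.05383395, 0.03317749, 0.01100895]), 'opening': 0.0870992877131552}
top {'fx': 521.9225596754245, 'fy': 521.9225596754245, 'cx': 323.0006199582113, 'cy': 242.26575016681525, 'rvec': array([ 2.12895901, -2.11265958,  0.21632616]), 'tvec': array([-0.03269404,  0.52069601,  1.03102704])}
side {'fx': 579.0520981808934, 'fy': 579.0520981808934, 'cx': 318.3015628833088, 'cy': 240.4303040949774, 'rvec': array([ 2.10822141, -0.6139317 ,  0.29068047]), 'tvec': array([-0.45369602,  0.20653383,  1.03416396])}
```

View pics/top0.png

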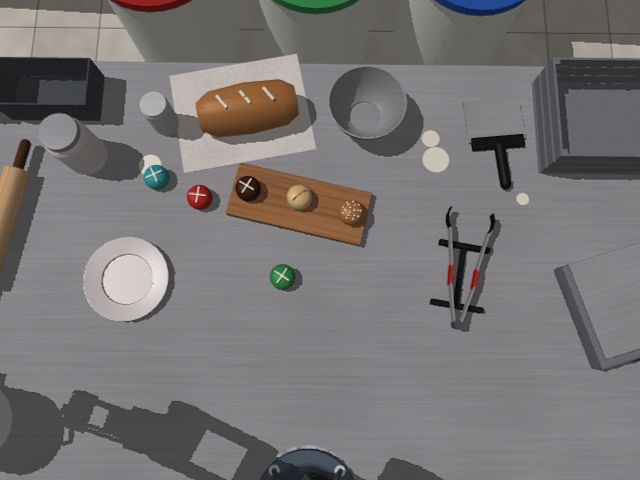

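View pics/side0.png

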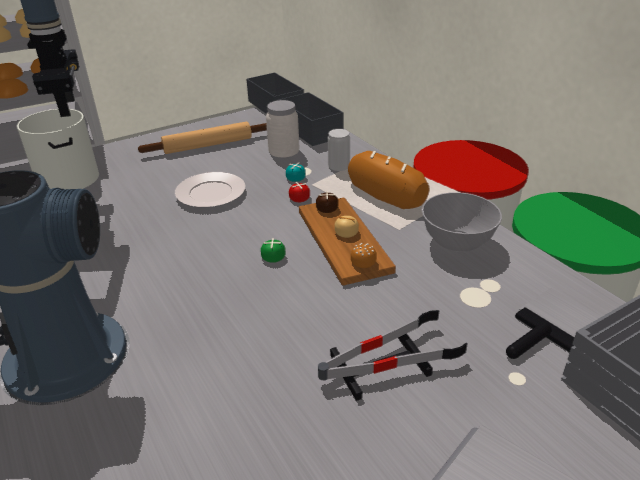

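The top view shows:
- Tongs: red patches near (450,275) and (475,279), jaws pointing up.
- Board: centre near (300,204).
- Plate: near (126,279).
- Roll-shaped candidates: dark brown with a white cross on the board (248,188), cream (300,198), seeded (351,212), red (200,197), turquoise (156,177) and green (282,277).

The rye roll is the dark brown one at (248,188), since it is the only brown one with a cross and it sits on the board. I'll measure it and confirm with a crop.

```bash
cat > h.py <<'E'
from station import *
import numpy as np, cv2
def ray(c,u,v,z):
    R=cv2.Rodrigues(c["rvec"])[0]; o=-R.T@c["tvec"]
    d=R.T@np.array([(u-c["cx"])/c["fx"],(v-c["cy"])/c["fy"],1]); return (o+d*(z-o[2])/d[2])
def proj(c,p):
    K=np.array([[c["fx"],0,c["cx"]],[0,c["fy"],c["cy"]],[0,0,1]]); return cv2.projectPoints(np.array(p,float).reshape(-1,1,3),c["rvec"],c["tvec"],K,None)[0].reshape(-1,2)
def blobs(m,minA=15):
    n,l,s,ce=cv2.connectedComponentsWithStats(m.astype(np.uint8)); return [(s[i],ce[i],l==i) for i in range(1,n) if s[i][4]>=minA]
def hsv(c): return cv2.cvtColor(c["pixels"],cv2.COLOR_RGB2HSV).astype(int)
E
python3 - <<'E'
from h import *
np.set_printoptions(precision=4,suppress=True)
c=camera("top"); H,S,V=np.moveaxis(hsv(c),2,0)
yy,xx=np.mgrid[:480,:640]
def show(n,m,z,a=15):
    for s,ce,_ in blobs(m,a): print(n,s,ce.round(1),ray(c,*ce,z))
red=((H<8)|(H>172))&(S>150)&(V>80)
show("red",red&(yy>180)&(xx>150),.029)
bd=(H>5)&(H<22)&(S>100)&(yy>155)&(yy<255)&(xx>215)&(xx<385)
pts=np.argwhere(bd)[:,::-1].astype(np.float32)
b=max(blobs(bd,500),key=lambda q:q[0][4])[2]
r=cv2.minAreaRect(np.argwhere(b)[:,::-1].astype(np.float32)); print("board",r,[ray(c,*p,.02) for p in cv2.boxPoints(r)],ray(c,*r[0],.02))
rye=(V<75)&(yy>170)&(yy<206)&(xx>232)&(xx<266); show("rye",rye,.039)
pl=(V>190)&(S<40)&(yy>230)&(yy<330)&(xx>75)&(xx<180)
p=max(blobs(pl,300),key=lambda q:q[0][4])
(e,ax,an)=cv2.fitEllipse(cv2.convexHull(np.argwhere(p[2])[:,::-1].astype(np.float32))); print("plate",e,ax,ray(c,*e,.016))
for n,q in dict(rye=(248,188),wheat=(300,198),seed=(351,212),redroll=(200,197),green=(282,277)).items(): print(n,ray(c,*q,.045))
bk=(V<45)&(yy>200)&(yy<330)&(xx>420)&(xx<500); show("black",bk,.03,20)
for q in ((450,210),(493,217)): print("tip",ray(c,*q,.029))
a=cv2.resize(c["pixels"][150:300,130:390],None,fx=1.54,fy=1.54,interpolation=2); b2=cv2.resize(c["pixels"][195:335,420:505],None,fx=4,fy=4,interpolation=2)
out=np.zeros((560,745,3),np.uint8); out[:a.shape[0],:a.shape[1]]=a; out[:b2.shape[0],400:400+b2.shape[1]]=b2
cv2.imwrite("pics/c1.png",out[:,:,::-1])
E
```

```text
red [187 185  22  24 321] [198.3 196.6] [0.6233 0.2403 0.029 ]
red [448 265   6  19  88] [450.2 274. ] [ 0.4599 -0.2961  0.029 ]
red [471 269   8  20  95] [474.6 278.5] [ 0.4508 -0.3468  0.029 ]
board ((298.5196228027344, 203.5814666748047), (137.98878479003906, 54.11619186401367), 12.994616508483887) [array([0.5866, 0.1824, 0.02  ]), array([0.7064, 0.1608, 0.02  ]), array([ 0.6382, -0.1345,  0.02  ]), array([ 0.5209, -0.1072,  0.02  ])] [0.6123 0.0248 0.02  ]
rye [236 176  30  27 519] [251. 190.] [0.6361 0.126  0.039 ]
plate (135.59759521484375, 279.4046325683594) (61.51484680175781, 76.03035736083984) [0.4449 0.3656 0.016 ]
rye [0.6387 0.1318 0.045 ]
wheat [0.6176 0.0207 0.045 ]
seed [ 0.5879 -0.0874  0.045 ]
redroll [0.6179 0.2327 0.045 ]
green [0.4486 0.0552 0.045 ]
black [446 207   6  21  52] [447.8 218.1] [ 0.5802 -0.2956  0.03  ]
black [488 214   7  19  62] [491.7 222.6] [ 0.5712 -0.3891  0.03  ]
black [439 239   9   8  55] [443.2 242.3] [ 0.5274 -0.2836  0.03  ]
black [453 241  28  69 558] [461.4 269.3] [ 0.4699 -0.3197  0.03  ]
black [485 247   6   7  32] [487.2 250.1] [ 0.5113 -0.3763  0.03  ]
black [430 299  20   8 105] [439.3 302.4] [ 0.4001 -0.2707  0.03  ]
black [467 305  16   8  88] [474.7 309. ] [ 0.3872 -0.3435  0.03  ]
tip [ 0.5984 -0.3012  0.029 ]
tip [ 0.5837 -0.3929  0.029 ]
```

View pics/c1.png

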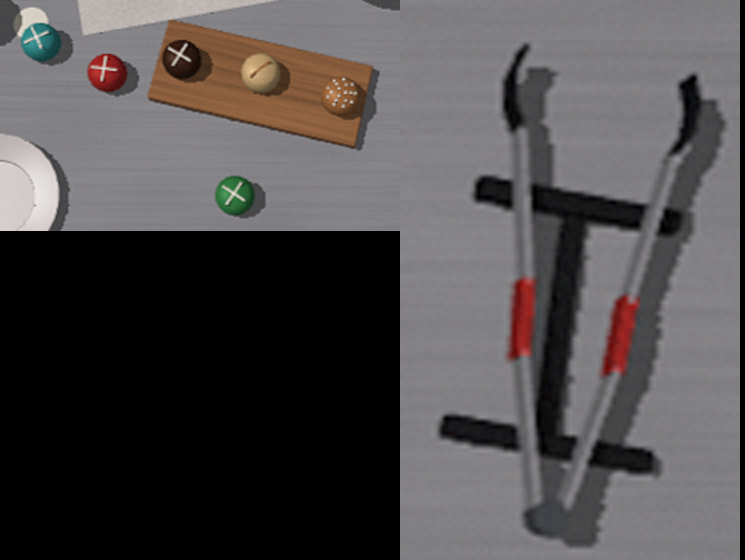

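The crop confirms the dark brown roll with the white cross, at the left end of the board, is the rye. Grip is about (0.455,-0.322) at yaw -10°, and the jaw midpoint lies 122 mm ahead of it, against the stated 125 mm. I'll move there in two legs, bowing around the base.

```bash
python3 -m jog '[{"dx":6,"dy":-5},{"dx":10,"dy":-10},{"dx":14,"dy":-15},{"dx":18,"dy":-20},{"dx":22,"dy":-25,"rz":3},{"dx":25,"dy":-30,"rz":5},{"dx":26,"dy":-35.6,"rz":7.5},{"dx":26,"dy":-41.6,"rz":7.5},{"dx":26,"dy":-47.6,"rz":7.5},{"dx":26,"dy":-53.6,"rz":7.5}]'; python3 -m jog '[{"dy":-6},{"dy":-12},{"dy":-18},{"dy":-24},{"dy":-30},{"dx":0.5,"dy":-36},{"dx":0.5,"dy":-38.2},{"dx":0.5,"dy":-38.2,"dz":-6},{"dx":0.5,"dy":-38.2,"dz":-10},{"dx":0.5,"dy":-38.2,"dz":-10}]'
python3 - <<'E'
from h import *
s=observe();R=cv2.Rodrigues(s["eef_rot"])[0];print(s["tool_pos"],"tool y yaw",np.degrees(np.arctan2(R[1,1],R[0,1])),"z",R[:,2],s["joint_pos"].round(2),s["time_s"])
c=camera("top")
print("plate",ray(c,126,279.5,.012),"rye cross",ray(c,248,187.5,.056),"wheat",ray(c,300,198,.05),"hinge",ray(c,458,323,.035))
E
```

```text
[0.18845968 0.59533408 0.22179505] tool y yaw 72.42423873634155 z [-7.73392959e-04 -1.47963804e-03 -9.99998606e-01] [ 1.09  0.53  1.43 -0.    1.18 -0.18] 0.15
plate [0.44499602 0.38726144 0.012     ] rye cross [0.63638948 0.13020407 0.056     ] wheat [0.61616561 0.0205464  0.05      ] hinge [ 0.35802385 -0.30633133  0.035     ]invalid input at $[0]: expected keys dx, dy, dz, rx, ry, rz, grip
invalid input at $[0]: expected keys dx, dy, dz, rx, ry, rz, grip
```

All keys are required in every row, so I'll resend.

```bash
python3 -m jog '[{"dx":6,"dy":-5,"dz":0,"rx":0,"ry":0,"rz":0,"grip":0},{"dx":10,"dy":-10,"dz":0,"rx":0,"ry":0,"rz":0,"grip":0},{"dx":14,"dy":-14,"dz":0,"rx":0,"ry":0,"rz":2,"grip":0},{"dx":18,"dy":-18,"dz":0,"rx":0,"ry":0,"rz":4,"grip":0},{"dx":22,"dy":-22,"dz":0,"rx":0,"ry":0,"rz":6,"grip":0},{"dx":26,"dy":-26,"dz":0,"rx":0,"ry":0,"rz":8,"grip":0},{"dx":26.6,"dy":-32,"dz":0,"rx":0,"ry":0,"rz":8,"grip":0},{"dx":26.6,"dy":-38,"dz":0,"rx":0,"ry":0,"rz":8,"grip":0},{"dx":26.6,"dy":-44,"dz":0,"rx":0,"ry":0,"rz":8,"grip":0},{"dx":26.6,"dy":-50,"dz":0,"rx":0,"ry":0,"rz":8,"grip":0}]'
```

```text
time_s: 1.45
tool_pos: [0.4546, 0.094, 0.2226]
eef_rot: [0.262, 3.13, -0.0]
wrist_force: [0.5, -0.1, -1.1]
opening: 0.0876
```

```bash
python3 -m jog '[{"dx":0,"dy":-6,"dz":0,"rx":0,"ry":0,"rz":0,"grip":0},{"dx":0,"dy":-12,"dz":0,"rx":0,"ry":0,"rz":0,"grip":0},{"dx":0,"dy":-18,"dz":0,"rx":0,"ry":0,"rz":0,"grip":0},{"dx":0,"dy":-24,"dz":0,"rx":0,"ry":0,"rz":0,"grip":0},{"dx":0,"dy":-30,"dz":0,"rx":0,"ry":0,"rz":0,"grip":0},{"dx":0,"dy":-36,"dz":0,"rx":0,"ry":0,"rz":0,"grip":0},{"dx":0.1,"dy":-41.7,"dz":0,"rx":0,"ry":0,"rz":0,"grip":0},{"dx":0.1,"dy":-41.7,"dz":-5,"rx":0,"ry":0,"rz":0,"grip":0},{"dx":0.1,"dy":-41.7,"dz":-10,"rx":0,"ry":0,"rz":0,"grip":0},{"dx":0.1,"dy":-41.7,"dz":-11,"rx":0,"ry":0,"rz":0,"grip":0}]'
python3 - <<'E'
from h import *
c=camera("side");t=camera("top")
s=observe();R=cv2.Rodrigues(s["eef_rot"])[0];print(s["tool_pos"],np.degrees(np.arctan2(R[1,1],R[0,1])),s["joint_pos"].round(2))
print(proj(c,[s["tool_pos"],[.4555,-.3225,.029],[.36,-.306,.03]]))
a=cv2.resize(c["pixels"][210:420,280:490],(540,540));b=t["pixels"][190:340,415:515]
out=np.hstack([a,cv2.resize(b,(260,390)).copy() if 0 else cv2.copyMakeBorder(cv2.resize(b,(260,390)),0,150,0,0,0)])
cv2.imwrite("pics/c2.png",out[:,:,::-1])
E
```

```text
time_s: 2.7
tool_pos: [0.4537, -0.3194, 0.1095]
eef_rot: [-0.263, -3.125, -0.008]
wrist_force: [0.5, 0.5, 0.2]
opening: 0.0874
[ 0.45544489 -0.32078457  0.11191379] 80.43294632483793 [-0.81  0.59  1.7  -0.    0.85 -2.22]
[[380.05147306 316.79751814]
 [378.76195147 353.69086454]
 [326.06259062 370.28080396]]
```

View pics/c2.png

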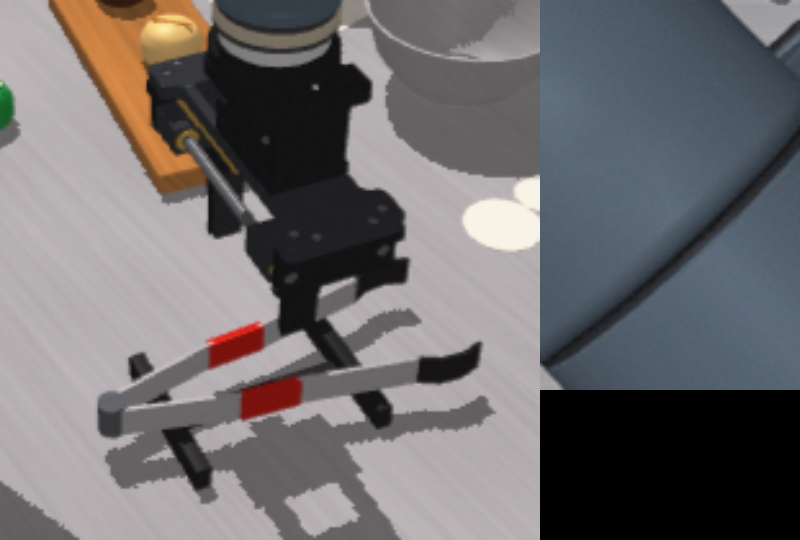

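The side view shows the gripper above the tongs with its fingers either side, in line with the patches; right patch at about (385,355), hinge at (324,371), which matches the projection. I'll descend, close to about 55 mm and lift slightly.

```bash
python3 -m jog '[{"dx":0,"dy":-0.1,"dz":-4,"rx":0,"ry":0,"rz":0,"grip":0},{"dx":0,"dy":-0.1,"dz":-7,"rx":0,"ry":0,"rz":0,"grip":0},{"dx":0,"dy":-0.1,"dz":-9,"rx":0,"ry":0,"rz":0,"grip":0},{"dx":0,"dy":-0.1,"dz":-10,"rx":0,"ry":0,"rz":0,"grip":0},{"dx":0,"dy":-0.1,"dz":-10,"rx":0,"ry":0,"rz":0,"grip":0},{"dx":0,"dy":-0.1,"dz":-10,"rx":0,"ry":0,"rz":0,"grip":80},{"dx":0,"dy":-0.1,"dz":-10,"rx":0,"ry":0,"rz":0,"grip":94},{"dx":0,"dy":-0.1,"dz":-10,"rx":0,"ry":0,"rz":0,"grip":94},{"dx":0,"dy":-0.1,"dz":-10,"rx":0,"ry":0,"rz":0,"grip":94},{"dx":0,"dy":-0.1,"dz":-10,"rx":0,"ry":0,"rz":0,"grip":94}]' 30
```

```text
time_s: 4.05
tool_pos: [0.4559, -0.3222, 0.0129]
eef_rot: [0.262, 3.13, -0.0]
wrist_force: [0.4, 0.7, 3.6]
opening: 0.0559
```

```bash
python3 -m jog '[{"dx":0,"dy":0,"dz":1,"rx":0,"ry":0,"rz":0,"grip":94},{"dx":0,"dy":0,"dz":3,"rx":0,"ry":0,"rz":0,"grip":94},{"dx":0,"dy":0,"dz":6,"rx":0,"ry":0,"rz":0,"grip":94},{"dx":0,"dy":2,"dz":9,"rx":0,"ry":0,"rz":0,"grip":94},{"dx":0,"dy":5,"dz":11,"rx":0,"ry":0,"rz":0,"grip":94},{"dx":0,"dy":9,"dz":11,"rx":0,"ry":0,"rz":0,"grip":94},{"dx":0,"dy":13,"dz":11,"rx":0,"ry":0,"rz":0,"grip":94},{"dx":0,"dy":17,"dz":11,"rx":0,"ry":0,"rz":0,"grip":94},{"dx":0,"dy":20,"dz":11,"rx":0,"ry":0,"rz":0,"grip":94},{"dx":0,"dy":20,"dz":11,"rx":0,"ry":0,"rz":0,"grip":94}]'
python3 - <<'E'
from h import *
t=camera("top");c=camera("side")
out=np.hstack([cv2.resize(t["pixels"],(400,300)),cv2.resize(c["pixels"],(400,300))])
big=cv2.resize(c["pixels"][100:380,230:550],(400,350)); top=cv2.resize(t["pixels"][120:400,230:550],(400,350))
cv2.imwrite("pics/c3.png",np.hstack([top,big])[:,:,::-1])
E
```

```text
time_s: 5.3
tool_pos: [0.4546, -0.12, 0.1227]
eef_rot: [-0.257, -3.129, -0.001]
wrist_force: [0.2, 0.4, -2.5]
opening: 0.0555
```

View pics/c3.png

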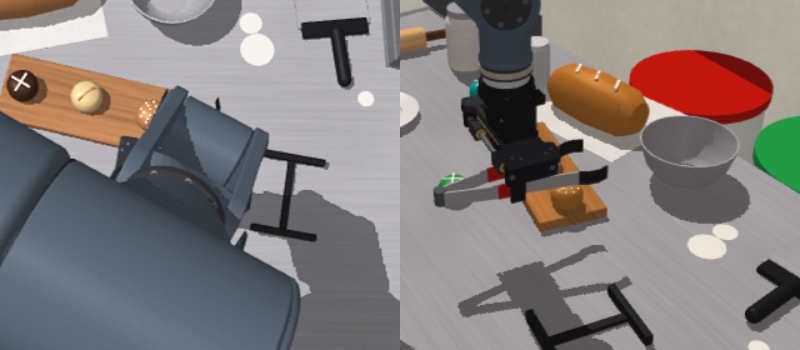

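The tongs hang level in the gripper, clear of the rest at about TCP z 0.12. The row of rolls is nearly perpendicular to the tongs' yaw, so I'll keep it and move to hover over the rye.

```bash
python3 -m jog '[{"dx":0,"dy":4,"dz":0,"rx":0,"ry":0,"rz":0,"grip":94},{"dx":1,"dy":8,"dz":0,"rx":0,"ry":0,"rz":0,"grip":94},{"dx":2,"dy":13,"dz":0,"rx":0,"ry":0,"rz":0,"grip":94},{"dx":3,"dy":18,"dz":0,"rx":0,"ry":0,"rz":0,"grip":94},{"dx":4.4,"dy":22,"dz":0,"rx":0,"ry":0,"rz":0,"grip":94},{"dx":5.4,"dy":25,"dz":-0.5,"rx":0,"ry":0,"rz":0,"grip":94},{"dx":5.8,"dy":27.3,"dz":-1.5,"rx":0,"ry":0,"rz":0,"grip":94},{"dx":5.8,"dy":27.3,"dz":-2.5,"rx":0,"ry":0,"rz":0,"grip":94},{"dx":5.8,"dy":27.3,"dz":-2.5,"rx":0,"ry":0,"rz":0,"grip":94},{"dx":5.8,"dy":27.3,"dz":-2.5,"rx":0,"ry":0,"rz":0,"grip":94}]'
python3 - <<'E'
from h import *
t=camera("top");c=camera("side");s=observe();R=cv2.Rodrigues(s["eef_rot"])[0];p=s["tool_pos"];print(p,s["opening"])
y=R[:,1];y=y*np.sign(y[1]);x=np.array([y[1],-y[0],0]);z=np.array([0,0,1]);g=p+[0,0,.016]
P=[g-.1*x+.011*z,g-.1*x-.011*z,g+.125*x,g+.125*x+.046*y,g+.125*x-.046*y,[.636,.1305,.039]]
for n,k in(("top",t),("side",c)): print(n,proj(k,P).round(1).tolist())
im=c["pixels"].copy(); a=cv2.resize(im[150:310,190:430],(480,320),interpolation=2)
print("side crop x2 origin 190,150; top crop x2 origin 190,130")
b=cv2.resize(t["pixels"][130:290,190:350],(320,320),interpolation=2)
cv2.imwrite("pics/c4.png",np.hstack([a,b])[:,:,::-1])
E
```

```text
time_s: 6.65
tool_pos: [0.5139, 0.1495, 0.0976]
eef_rot: [-0.265, -3.13, 0.0]
wrist_force: [0.5, 0.5, -0.8]
opening: 0.0552
[0.51401958 0.14984087 0.09787339] 0.0548894416439889
top [[219.8, 288.4], [221.9, 289.7], [244.8, 178.5], [222.3, 174.6], [267.4, 182.4], [248.9, 190.0]]
side [[230.0, 191.0], [231.1, 199.7], [325.8, 174.8], [318.2, 166.3], [333.8, 183.8], [325.4, 202.6]]
side crop x2 origin 190,150; top crop x2 origin 190,130
```

View pics/c4.png

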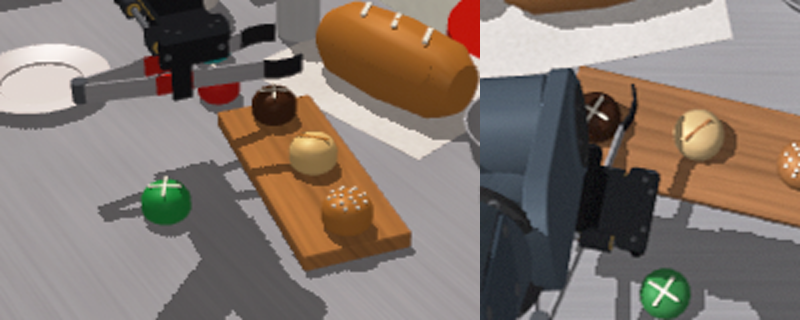

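The tongs match prediction: hinge at (229,195) against (230,195), right jaw at (332,183) against (334,184). The jaws straddle the rye, and the mouth is within about 2 mm of it. I'll descend to strip centre z≈0.037, then close.

```bash
python3 -m jog '[{"dx":0,"dy":0.1,"dz":-2,"rx":0,"ry":0,"rz":0,"grip":94},{"dx":0,"dy":0.1,"dz":-4,"rx":0,"ry":0,"rz":0,"grip":94},{"dx":0,"dy":0.1,"dz":-5.5,"rx":0,"ry":0,"rz":0,"grip":94},{"dx":0,"dy":0.1,"dz":-6.7,"rx":0,"ry":0,"rz":0,"grip":94},{"dx":0,"dy":0.1,"dz":-7.5,"rx":0,"ry":0,"rz":0,"grip":94},{"dx":0,"dy":0.1,"dz":-7.7,"rx":0,"ry":0,"rz":0,"grip":94},{"dx":0,"dy":0.1,"dz":-7.7,"rx":0,"ry":0,"rz":0,"grip":94}]'
python3 - <<'E'
from h import *
t=camera("top");c=camera("side");print(observe()["tool_pos"])
a=cv2.resize(c["pixels"][170:270,260:410],(450,300),interpolation=2)
b=cv2.resize(t["pixels"][150:250,200:300],(300,300),interpolation=2)
cv2.imwrite("pics/c5.png",np.hstack([a,b])[:,:,::-1])
E
```

```text
time_s: 7.62
tool_pos: [0.5139, 0.1518, 0.0207]
eef_rot: [0.262, 3.13, 0.0]
wrist_force: [0.1, 0.7, -1.0]
opening: 0.0551
[0.51404784 0.15186726 0.02094325]
```

View pics/c5.png

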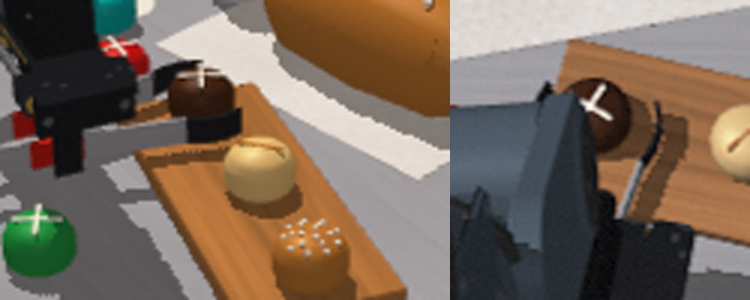

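The jaws bracket the rye at side height. The right jaw centre is at (268,194) in the top image against an expected (270,193.5), and the wheat roll is clear. Closing.

```bash
python3 -m jog '[{"dx":0,"dy":0,"dz":0,"rx":0,"ry":0,"rz":0,"grip":110},{"dx":0,"dy":0,"dz":0,"rx":0,"ry":0,"rz":0,"grip":120},{"dx":0,"dy":0,"dz":0,"rx":0,"ry":0,"rz":0,"grip":130},{"dx":0,"dy":0,"dz":0,"rx":0,"ry":0,"rz":0,"grip":140},{"dx":0,"dy":0,"dz":0,"rx":0,"ry":0,"rz":0,"grip":160},{"dx":0,"dy":0,"dz":0,"rx":0,"ry":0,"rz":0,"grip":175},{"dx":0,"dy":0,"dz":0,"rx":0,"ry":0,"rz":0,"grip":175},{"dx":0,"dy":0,"dz":0,"rx":0,"ry":0,"rz":0,"grip":175},{"dx":0,"dy":0,"dz":0.5,"rx":0,"ry":0,"rz":0,"grip":175},{"dx":0,"dy":0,"dz":1,"rx":0,"ry":0,"rz":0,"grip":175}]' 35
```

```text
time_s: 8.98
tool_pos: [0.5135, 0.1518, 0.0308]
eef_rot: [-0.262, -3.13, 0.0]
wrist_force: [0.0, 0.3, -2.1]
opening: 0.0412
```

Stopped at 41 mm, as expected on a roll. I'll lift straight up and check before carrying.

```bash
python3 -m jog '[{"dx":0,"dy":0,"dz":1.5,"rx":0,"ry":0,"rz":0,"grip":175},{"dx":0,"dy":0,"dz":3.5,"rx":0,"ry":0,"rz":0,"grip":175},{"dx":0,"dy":0,"dz":6,"rx":0,"ry":0,"rz":0,"grip":175},{"dx":0,"dy":0,"dz":8.5,"rx":0,"ry":0,"rz":0,"grip":175},{"dx":0,"dy":0,"dz":9.8,"rx":0,"ry":0,"rz":0,"grip":175},{"dx":0,"dy":0,"dz":10.2,"rx":0,"ry":0,"rz":0,"grip":175},{"dx":0,"dy":0,"dz":10.2,"rx":0,"ry":0,"rz":0,"grip":175}]'
python3 - <<'E'
from h import *
t=camera("top");c=camera("side");print(observe()["tool_pos"])
a=cv2.resize(c["pixels"][80:280,160:420],(520,400),interpolation=2)
b=cv2.resize(t["pixels"][130:330,80:220],(280,400),interpolation=2)
cv2.imwrite("pics/c6.png",np.hstack([a,b])[:,:,::-1])
for k in (t,c): print(proj(k,[[.445,.387,.0]]), proj(k,[[.445+.09*np.cos(q),.387+.09*np.sin(q),.014] for q in (0,1.57,3.14,4.71)]).round(1).tolist())
E
```

```text
time_s: 9.85
tool_pos: [0.5134, 0.1518, 0.1324]
eef_rot: [-0.262, -3.13, 0.0]
wrist_force: [-0.2, 0.2, -2.1]
opening: 0.0411
[0.51305244 0.15172196 0.13175045]
[[128.15989108 280.20407629]] [[129.2, 237.7], [83.1, 279.0], [122.2, 322.5], [168.5, 279.8]]
[[209.87579721 194.11196211]] [[240.9, 179.8], [195.9, 175.4], [175.7, 199.5], [223.6, 204.6]]
```

View pics/c6.png

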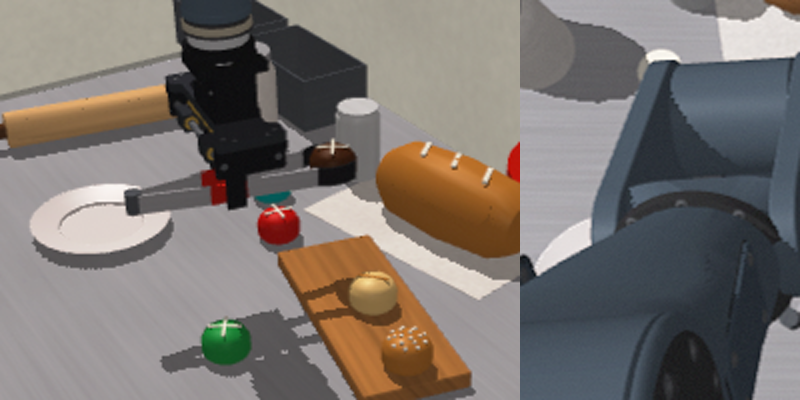

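The rye is up in the tongs and the other rolls are still on the board. The plate's rim in the side view agrees with the prediction. Carrying.

```bash
python3 -m jog '[{"dx":-1,"dy":1.4,"dz":0,"rx":0,"ry":0,"rz":0,"grip":175},{"dx":-3,"dy":4,"dz":0,"rx":0,"ry":0,"rz":0,"grip":175},{"dx":-5.7,"dy":7.6,"dz":0,"rx":0,"ry":0,"rz":0,"grip":175},{"dx":-8.4,"dy":11.2,"dz":0,"rx":0,"ry":0,"rz":0,"grip":175},{"dx":-11.1,"dy":14.8,"dz":0,"rx":0,"ry":0,"rz":0,"grip":175},{"dx":-13.8,"dy":18.4,"dz":0,"rx":0,"ry":0,"rz":0,"grip":175},{"dx":-16.5,"dy":22,"dz":0,"rx":0,"ry":0,"rz":0,"grip":175},{"dx":-18.4,"dy":24.6,"dz":0,"rx":0,"ry":0,"rz":0,"grip":175},{"dx":-19.1,"dy":25.6,"dz":0,"rx":0,"ry":0,"rz":0,"grip":175},{"dx":-19.1,"dy":25.6,"dz":0,"rx":0,"ry":0,"rz":0,"grip":175}]'
python3 - <<'E'
from h import *
t=camera("top");c=camera("side");p=observe()["tool_pos"];print(p)
m=p+[.1233,-.0205,.018]; print("expected roll",m)
for k in (t,c): print(proj(k,[m,m+[0,0,.019]]).round(1).tolist())
for n,k,(u0,u1,v0,v1) in(("top",t,(60,200,200,320)),("side",c,(120,330,90,240))):
    H,S,V=np.moveaxis(hsv(k),2,0); m2=np.zeros(V.shape,bool); q=(H<20)&(S>90)&(V<110)&(V>20); m2[v0:v1,u0:u1]=q[v0:v1,u0:u1]
    print(n,[(s.tolist(),ce.round(1)) for s,ce,_ in blobs(m2,40)])
a=cv2.resize(c["pixels"][60:260,120:380],(520,400),interpolation=2)
b=cv2.resize(t["pixels"][150:350,60:200],(280,400),interpolation=2)
cv2.imwrite("pics/c7.png",np.hstack([a,b])[:,:,::-1])
E
```

```text
time_s: 11.2
tool_pos: [0.3217, 0.4081, 0.1322]
eef_rot: [-0.259, -3.13, 0.001]
wrist_force: [-0.0, -0.6, -2.0]
opening: 0.0414
[0.32288286 0.4072112  0.13233419]
expected roll [0.44618286 0.3867112  0.15033419]
[[99.3, 269.5], [95.0, 268.0]]
[[202.4, 140.5], [201.3, 133.3]]
top [([84, 255, 29, 28, 489], array([ 99.4, 269.2]))]
side [([250, 123, 16, 10, 98], array([257.9, 127.5])), ([192, 134, 25, 12, 176], array([203.6, 138.3])), ([140, 145, 10, 16, 105], array([144.7, 152.4])), ([289, 193, 20, 10, 68], array([299.1, 197.7])), ([299, 208, 19, 32, 84], array([307.7, 224.8]))]
```

View pics/c7.png

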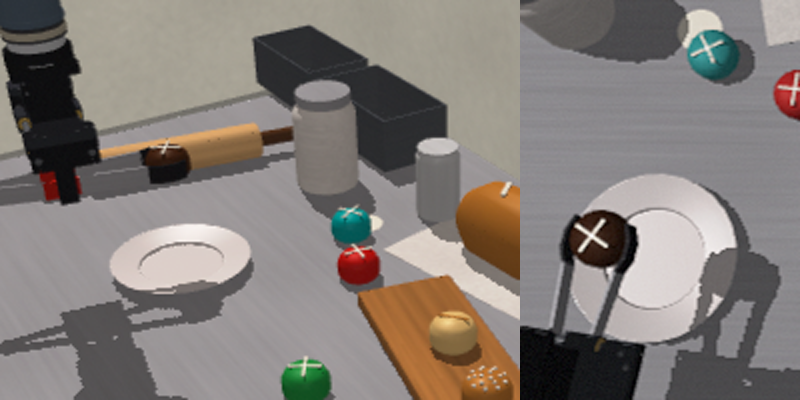

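Both views put the roll where expected: top (99.4,269.2) against (99.3,269.5), side within 2 px. That is over the plate centre at about 0.150 m. The plate is unmoved and the cream and seeded rolls are still on the board. Signing off.

```bash
python3 -c "
from h import *
s=observe();print(s['time_s'],s['opening'],s['joint_vel'].round(3));print(sign_off())"
```

```text
11.3 0.040966705634934965 [-0.017 -0.002  0.     0.003 -0.001  0.   ]
the job is handed in; nothing more can be done
None
```

I picked up the tongs from their rest, closed them on the dark rye roll, and lifted it straight up. I carried it over the plate and signed off at 11.3 s, still holding it.

- **Position:** the roll's centre is at about (0.446, 0.387, 0.150), over the plate centre I measured at (0.445, 0.387). Its pixels matched the prediction to about 0.3 px in the top view and about 2–3 px in the side view; only part of the roll could be seen from the side.
- **Grip:** steady at 41 mm with 35 N.
- **Surroundings:** the plate looked unmoved. In the final view the cream roll, and the part of the seeded roll in frame, looked undisturbed, judged by eye only. The robot itself stayed away from the bread.

My first move command was refused because every row needs all its keys, so the arm did not move. One automatic plate fit was also wrong, so I used the plate's rim edges instead, and both views agreed with them. No other check failed.

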